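# Ready the chilled well: cold plate in, lids on, outer cover off and held

## Task

First slide the cold plate upright all the way down into the chilled well's narrow slot and let it go; then carry the nested lids as one set by the inner lid's upright grip, lower them onto the pan until the inner lid is fully seated, and let go. Then take the outer cover alone by one of its own handles (not parting it from the inner lid any sooner) and lift it about 10 cm, level, leaving the inner lid seated and undisturbed. Finish while still holding the cover still in the air, and leave the bowl, mug and spoon alone.

Things in the scene. Friction and masses are not known exactly. Their poses are not given: they have to be found in the camera images.
- pan_mouth (a point): Centre of the pan's open mouth, level with the top of its rim (92 mm above the table). z up, x from the pan towards the cold-plate slot, y along the pan's long side. The mouth is 104 mm (x) by 164 mm (y) inside; the rim is 6 mm thick and stands 12 mm above the well's flat top.
- slot_mouth (a point): Centre of the mouth of the cold-plate slot, level with the well's flat top (80 mm above the table), 125 mm from the pan's centre along x; same axes as the pan. The slot is 15 mm (x) by 114 mm (y), straight down, 70 mm deep; a seated plate stands 55 mm out of it.
- coldplate_mid (a point): Centre, half-way up, of the loose white cold plate: a rigid slab 12 mm thick (x), 110 mm wide (y), 125 mm tall (z). Its top edge is 62.5 mm above this point. Seated in the slot, this point is 72.5 mm above the table.
- inner_grip (a point): Centre of the exposed part of the inner lid's upright grip, a steel tab 10 mm thick (x), 36 mm long (y), top 18 mm above this point, 36 mm above the cover's top face. x across, y along the lid. Fully seated, this point is 26 mm above point pan_mouth; at the start it is 55 mm above the table.
- cover_mid (a point): Centre of the 4 mm top plate of the outer cover, 130 mm (x) by 190 mm (y). Its two own handles are upright bars 40 mm long (x), 12 mm thick (y), centred 55 mm either side of this point along y, their tops 36 mm above this point. Seated with the set, this point is 98 mm above the table.
- well: The fixed chilled well with pan and slot: a low metal block, 235 x 230 mm, flat top 80 mm above the table; origin at table level below the centre of the pan.
- coldplate: The cold plate, origin at the middle of its foot; 0.13 to 0.25 kg; the lowest 10 mm are reduced to 8 x 102 mm as a lead-in. At the start it stands upright, its foot 10 mm above the table, in a fixed grey draining rack whose walls reach 45 mm above the table and leave 3 to 4 mm free each side.
- innerlid: The loose steel inner lid, 0.25 to 0.4 kg; origin under its plug, 40 mm below the grip's centre. Flange 116 x 176 x 4 mm, underside 14 mm above the origin, rests on the pan's rim; plug below it 98 x 158 mm, the lowest 6 mm only 90 x 150. Starts on a fixed white board 15 mm high. May be seated either way round.
- cover: The loose grey outer cover, 0.1 to 0.17 kg; origin 2 mm below the centre of its plate. It lies loose on the inner lid's flange, its 6 mm skirt 3 mm clear round it. The inner lid's grip passes through a 26 x 52 mm opening in its middle; lifting the inner lid by that grip lifts both.
- bowl: White bowl, 124 mm across, 50 mm high; bystander; origin under its centre.
- mug: Blue mug, 76 mm across, 85 mm high; bystander; origin under its centre.
- spoon: Spoon with a grey handle, 170 mm long, lying flat; bystander; origin under its middle.
Things that resemble listed ones, but are neither listed nor needed, are in the scene too. Leave any yellow look-alike of the innerlid alone.

How it is judged:
By the outcome, as a careful person would: the job done as asked, in the order asked, and still so for the second after the job is handed in, while the arm keeps its last pose, push and grip.
It also fails if it takes over 72 s, if anything falls off the work surface, if the arm or the gripper's body presses on something with over 40 N, if the wrist force passes 120 N, or if a joint passes its speed limit or range.

## Robot

A 6-joint arm with a two-finger parallel gripper is mounted at the origin on the work surface. World frame = base frame: x ahead of the robot, y to its left, z up, the work surface at z = 0. Lengths are in m, angles in rad, forces in N, time in s.
With the tool pointing down it reaches from about 0.275 to 0.725 m from the base axis. Payload 5.6 kg.
Tool frame: the origin (TCP) lies at the very end of the fingers, on their centre line; the grasp point (between the pads) lies 19 mm behind it; z points along the fingers, y is the direction in which the jaws open and shut (so a half turn about z gives the same grasp; the last joint's range is limited). The gripper opens to 85 mm and grips with 20 to 120 N. Pads are 22 mm wide; open, the fingers measure 114 mm over their backs; the gripper's body (76 mm by 85 mm) begins 54 mm behind the grasp point. The pads swing forward as they close: fully open they stand 13 mm farther back than shut.
Start: joints at [-0.977, 0.255, 0.108, 0, -1.424, -0.285], TCP at [0.167, -0.524, 0.231] pointing down, gripper open.
Joint ranges: [-2.95, 2.95], [-1.21, 1.97], [-1.09, 1.5], [-2.87, 1.71], [-2.94, -0.07], [-3.05, 3.05]. Speed limits (rad/s): [2.57, 2.57, 3.14, 3.14, 3.14, 3.14].

## Interface

Orientations are given as a unit quaternion [x, y, z, w].
In Python, from workcell import bot, imaging gives the robot as it stands.
- The arm moves only by the shell command python3 -m creep 'ROWS' [OPENING] [FORCE]. ROWS is JSON, a list of rows, each a list of 2 entries, a list of its own where there are three numbers: the shift along the tool's x, y, z each as a share of 4 cm, from -1 to 1, then the turn, a rotation vector about the tool's x, y, z each as a share of 180 degrees, from -1 to 1. In form: [[[tx, ty, tz], [rx, ry, rz]], ...]. A call has 1 to 8 rows; each row shifts and turns the commanded pose from where the row before left it, along the tool's axes as they then stand; what a row does not reach is not made up. A row lasts 1/10 s, in which the tool goes at most 50 mm and 8.59 degrees, less where a joint would pass 70% of its speed; a pose out of reach is approached as far as the arm can. A call with a number of a shift or a turn outside -1 to 1 is refused whole. A call with a gripper value outside its range is refused whole. OPENING is the opening, from 0 (shut) to 1 (fully open), set as the call begins (- or left out, the last holds). The fingers move at their own pace and stop on an object; FORCE is the grip in N (left out, the last holds). Time passes only in rows, so rows that do not move let the fingers close. It gives the time, the measured TCP pose, the force and the opening at its end, in the units of the state.
- bot.read_state(): the state, without advancing time (a new reading comes with each control period).
- imaging.camera(name): name is "scene" or "top" or "wrist"; returns (picture, depth): 420x560x3 uint8, red, green, blue; 420x560 float32, m along the optical axis (not along the pixel's ray), 0 where there is no reading.
- imaging.camera_params(name): a dict with "fov_y" (degrees; the focal length in pixels is half the picture's height over the tangent of half this angle, whatever the lens; pixels are square), "cx", "cy" (the principal point, pixels), "k1" (the pictures are not rectified: a ray, as slopes to the right and down, at radius r is drawn at 1 + k1 r^2 times it, then the intrinsics apply), "R" (3x3) and "t" (3): a world point X has camera coordinates R X + t; the wrist camera has in their place "hand_eye" (4x4, takes a point from camera to tool coordinates, whose origin is the TCP and whose axes are the flange's). Camera axes: x right, y down, z forward; pixel columns grow to the right and rows downward; lengths in m; the calibration is good to about 2 mm. A picture is of the moment at which its call begins: read the wrist's pose just before it. camera_params takes no time and is no camera call.
- bot.close_job(): hands the job in, once; it reports no verdict.
The state is a dict: "clock": time; "joints": joint angles; "joint_vel": joint speeds; "effort": joint torques, N m; "ee_pos": TCP position; "orientation": TCP orientation; "contact_force": force on the tool from outside, world axes, zero at the start; "moment": the same for the moment, N m; "width": opening from 0.0 (shut) to 1.0 (fully open).
Only numpy, scipy, OpenCV 4.12 (cv2) and the standard library are available. Lean on these libraries where they do the work, as an engineer would, in place of code of your own. Each camera call takes 0.05 s, during which the arm holds its last target.

## Working session

There is one attempt and no reset: what is moved stays moved. The work goes in short steps, Python scripts to look and compute and a shell command to move; the robot and the scene stay as the last step left them, time stands still between calls to the robot, and variables do not carry over. Pictures are saved under pics/ and viewed, and the job is handed in when it is done.

```bash
ls; mkdir -p pics
python3 - <<'E'
from workcell import bot, imaging
import cv2,numpy as np
print(bot.read_state())
for n in ("scene","top"):
    p,d=imaging.camera(n); cv2.imwrite(f"pics/{n}0.png",p[:,:,::-1]); np.save(f"{n}0.npy",d)
    print(imaging.camera_params(n))
print(imaging.camera_params("wrist"))
E
```

```text
pics
{'clock': 0.0, 'joints': array([-9.77390179e-01,  2.55731169e-01,  1.07006184e-01, -4.87979852e-04,
       -1.42389267e+00, -2.84601312e-01]), 'joint_vel': array([-0.00073429,  0.00127405,  0.00033798, -0.0008317 , -0.00046107,
        0.0010173 ]), 'effort': array([-1.96352565e-03, -3.86634958e+01,  2.37934917e+01,  5.36558211e+00,
       -6.20675259e-03, -6.05266450e-05]), 'ee_pos': array([ 0.16706655, -0.52349143,  0.23040277]), 'orientation': array([-1.53754079e-01,  9.88108696e-01,  9.26886941e-04, -1.68622273e-04]), 'contact_force': array([ 0.39141225, -0.42324863,  0.80638451]), 'moment': array([0.04910513, 0.01656944, 0.02501784]), 'width': 0.9967085427189746}
{'fov_y': 45.447589983655675, 'cx': 283.8548352299801, 'cy': 202.84842395380738, 'k1': -0.01318284039359058, 'R': array([[ 0.73616597,  0.67657181,  0.01761368],
       [ 0.48218148, -0.50603542, -0.71514277],
       [-0.4749323 ,  0.53495676, -0.69875645]]), 't': array([-0.33199815, -0.26114298,  1.82768118])}
{'fov_y': 45.6921157094977, 'cx': 275.6266922702809, 'cy': 218.17765503739577, 'k1': -0.041351908002502206, 'R': array([[ 0.02077555, -0.99976395,  0.00635697],
       [-0.97426163, -0.02167229, -0.224376  ],
       [ 0.2244608 , -0.00153182, -0.97448191]]), 't': array([-0.11420953,  0.58034156,  1.75521334])}
{'fov_y': 69.94026260989, 'cx': 281.56748461827, 'cy': 207.0800064443296, 'k1': -0.031927100248526186, 'hand_eye': array([[-4.00056995e-04, -9.51023524e-01, -3.09118258e-01,
         7.84060579e-02],
       [ 9.99999051e-01,  2.70820221e-05, -1.37750600e-03,
         8.41974826e-04],
       [ 1.31841216e-03, -3.09118516e-01,  9.51022610e-01,
        -1.42074126e-01],
       [ 0.00000000e+00,  0.00000000e+00,  0.00000000e+00,
         1.00000000e+00]])}
```

View pics/scene0.png

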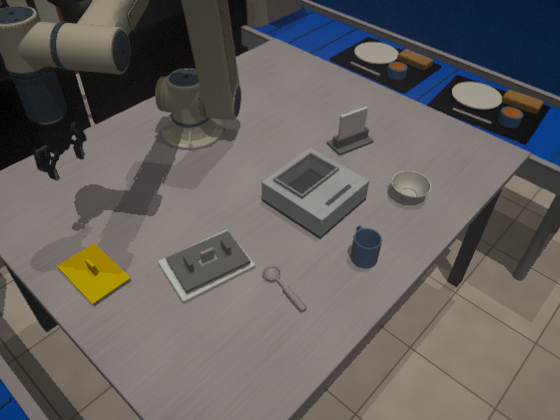

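View pics/top0.png

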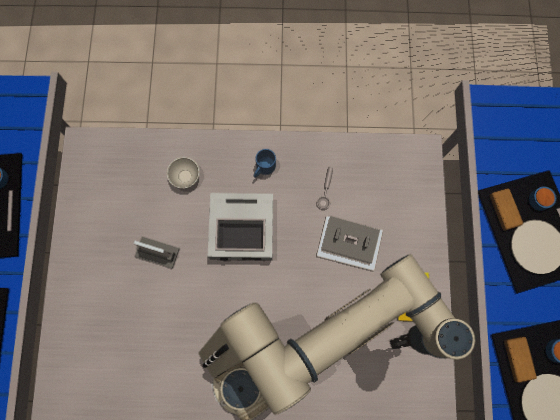

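```bash
cat > h.py <<'E'
import numpy as np, cv2
from scipy.spatial.transform import Rotation as Rn
from workcell import bot, imaging
def K(P):
    f=210/np.tan(np.radians(P['fov_y']/2)); return np.array([[f,0,P['cx']],[0,f,P['cy']],[0,0,1.]])
def dist(P):return np.array([P['k1'],0,0,0,0.])
def pose(name,st=None):
    P=imaging.camera_params(name)
    if 'R' in P: return P,np.array(P['R']),np.array(P['t'])
    H=np.array(P['hand_eye']);T=np.eye(4);T[:3,:3]=Rn.from_quat(st['orientation']).as_matrix();T[:3,3]=st['ee_pos']
    M=np.linalg.inv(T@H);return P,M[:3,:3],M[:3,3]
def onz(name,px,z,st=None):
    P,R,t=pose(name,st);px=np.array(px,float).reshape(-1,1,2)
    u=cv2.undistortPoints(px,K(P),dist(P)).reshape(-1,2);r=np.c_[u,np.ones(len(u))]@R;c=-R.T@t
    s=(np.broadcast_to(z,len(u))-c[2])/r[:,2];return c+r*s[:,None]
def cloud(name,d,st=None):
    P,R,t=pose(name,st);h,w=d.shape;g=np.stack(np.meshgrid(np.arange(w),np.arange(h)),-1).astype(float).reshape(-1,1,2)
    u=cv2.undistortPoints(g,K(P),dist(P)).reshape(-1,2);X=np.c_[u,np.ones(len(u))]*d.reshape(-1,1)
    return ((X-t)@R).reshape(h,w,3)
def proj(name,X,st=None):
    P,R,t=pose(name,st);return cv2.projectPoints(np.array(X,float).reshape(-1,1,3),cv2.Rodrigues(R)[0],t,K(P),dist(P))[0].reshape(-1,2)
def yaw(st): # world angle of tool y (jaw) axis and tilt
    M=Rn.from_quat(st['orientation']).as_matrix();return np.degrees(np.arctan2(M[1,1],M[0,1])),M
def delta(st,p,jaw_deg):
    """rows units: total shift in tool axes (of 4cm units) & turn about tool z (share of 180)"""
    a,M=yaw(st);d=M.T@(np.array(p)-st['ee_pos']);
    da=(jaw_deg-a+90)%180-90
    print('shift tool units',np.round(d/.04,3),'rz (share180)',round(-da/180,4),'da',round(da,2),'tilt',np.round(M[:2,2],4))
E
python3 - <<'E'
import cv2
a=cv2.imread('pics/top0.png')
cv2.imwrite('pics/c1.png',cv2.resize(a[180:280,120:290],None,fx=4.6,fy=4.6,interpolation=cv2.INTER_CUBIC))
cv2.imwrite('pics/c2.png',cv2.resize(a[200:290,300:400],None,fx=6,fy=6,interpolation=cv2.INTER_CUBIC))
E
```

```text
(no output)
```

View pics/c1.png

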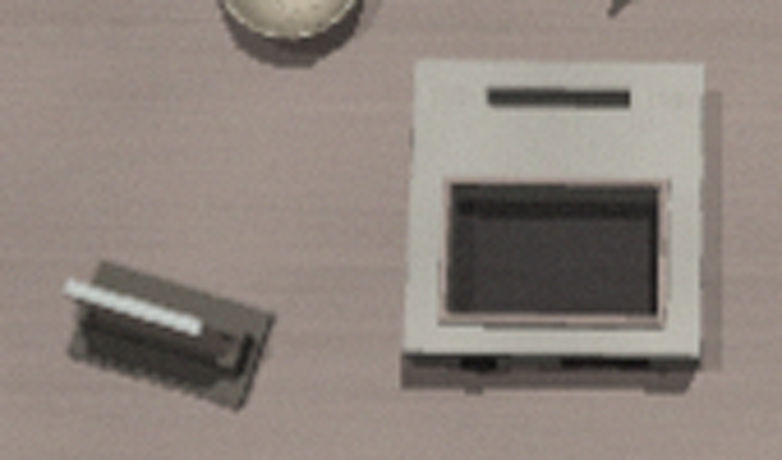

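View pics/c2.png

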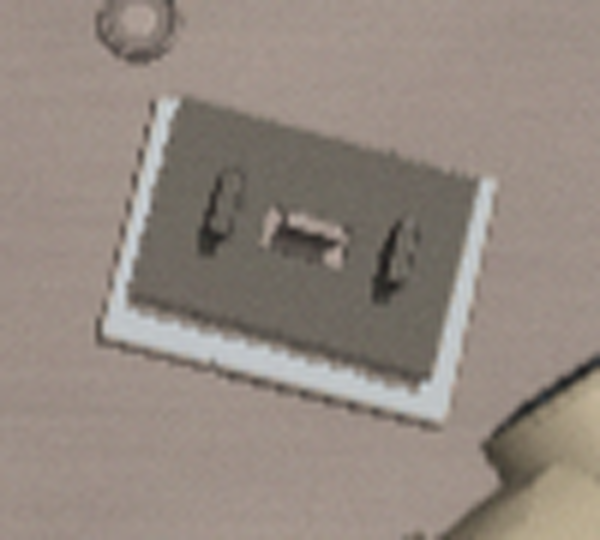

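Run:
```python
from h import *
c=lambda x,y:(119.6+x/4.6,179.6+y/4.6)
def rep(n,P): 
    print(n,np.round(P,4).tolist(),'mid',np.round(P.mean(0),4),'ang',np.degrees(np.arctan2(*(P[1]-P[0])[[1,0]])),np.linalg.norm(P[1]-P[0]))
rep('plate',onz('top',[c(66,288),c(201,326)],.135))
rep('slot',onz('top',[c(487,97),c(630,98)],.08))
rep('rim far',onz('top',[c(446,180),c(667,181)],.092))
rep('rim near',onz('top',[c(440,324),c(664,325)],.092))
rep('well far',onz('top',[c(416,62),c(703,64)],.08))
rep('well near',onz('top',[c(402,352),c(700,355)],.08))
k=lambda x,y:(299.6+x/6,199.6+y/6)
rep('cover',onz('top',[k(178,97),k(480,180)],.039))
rep('coverdiag',onz('top',[k(127,298),k(480,180)],.039))
rep('cover2',onz('top',[k(178,97),k(425,385)],.039))
rep('handles',onz('top',[k(231,185),k(405,235)],.075))
rep('grip',onz('top',[k(270,215),k(345,240)],.073))
```

```text
plate [[0.4701, 0.3895, 0.135], [0.4434, 0.2851, 0.135]] mid [0.4568 0.3373 0.135 ] ang -104.31329291240155 0.10783152713902658
slot [[0.641, 0.083, 0.08], [0.6427, -0.0307, 0.08]] mid [0.6419 0.0262 0.08  ] ang -89.13856217097282 0.11363325012376395
rim far [[0.57, 0.1109, 0.092], [0.573, -0.062, 0.092]] mid [0.5715 0.0244 0.092 ] ang -88.99167643602956 0.17295814996593434
rim near [[0.456, 0.1102, 0.092], [0.459, -0.0627, 0.092]] mid [0.4575 0.0238 0.092 ] ang -88.98639127912364 0.17283908139125798
well far [[0.6686, 0.1409, 0.08], [0.6721, -0.088, 0.08]] mid [0.6704 0.0264 0.08  ] ang -89.13781732721054 0.2289003917811224
well near [[0.4353, 0.14, 0.08], [0.4381, -0.0909, 0.08]] mid [0.4367 0.0246 0.08  ] ang -89.30966623007686 0.23091549207558576
cover [[0.6026, -0.301, 0.039], [0.5541, -0.4876, 0.039]] mid [ 0.5784 -0.3943  0.039 ] ang -104.56330285739305 0.19275087961186071
coverdiag [[0.4758, -0.2694, 0.039], [0.5541, -0.4876, 0.039]] mid [ 0.515  -0.3785  0.039 ] ang -70.25431607458644 0.23175039742980272
cover2 [[0.6026, -0.301, 0.039], [0.4262, -0.4508, 0.039]] mid [ 0.5144 -0.3759  0.039 ] ang -139.67065197215408 0.23144640283155238
handles [[0.5402, -0.3288, 0.075], [0.5117, -0.4336, 0.075]] mid [ 0.5259 -0.3812  0.075 ] ang -105.19003464160737 0.10854845067139306
grip [[0.5226, -0.3525, 0.073], [0.5083, -0.3976, 0.073]] mid [ 0.5154 -0.3751  0.073 ] ang -107.65196164651482 0.04734940572004987
```

```bash
python3 -m creep '[[[0,0,0],[0,0,-0.046]],[[0,0,0],[0,0,-0.046]],[[0,0,0],[0,0,-0.046]],[[0,0,0],[0,0,-0.046]],[[0,0,0],[0,0,-0.046]],[[0,0,0],[0,0,-0.046]],[[0,0,0],[0,0,-0.046]]]' 1 40
python3 - <<'E'
from h import *
st=bot.read_state();print(st['joints'],yaw(st)[1].round(3))
delta(st,[.457,.337,.24],-14.3)
E
```

```text
clock: 0.8
ee_pos: [0.1671, -0.5237, 0.2308]
orientation: [-0.616, 0.788, 0.001, 0.0]
contact_force: [0.4, 0.3, 0.1]
width: 0.999
[-9.77414780e-01  2.55450416e-01  1.07504021e-01 -2.59968404e-04
 -1.42391216e+00  7.32954832e-01] [[-0.242 -0.97  -0.   ]
 [-0.97   0.242  0.001]
 [-0.001  0.001 -1.   ]]
shift tool units [-22.632  -1.823  -0.211] rz (share180) 0.0016 da -0.29 tilt [-0.0004  0.001 ]
```

```bash
python3 -m creep '[[[-1,-0.08,0],[0,0,0]],[[-1,-0.08,0],[0,0,0]],[[-1,-0.08,0],[0,0,0]],[[-1,-0.08,0],[0,0,0]],[[-1,-0.08,0],[0,0,0]],[[-1,-0.08,0],[0,0,0]],[[-1,-0.08,0],[0,0,0]],[[-1,-0.08,0],[0,0,0]]]'
python3 -m creep '[[[-1,-0.08,0],[0,0,0]],[[-1,-0.08,0],[0,0,0]],[[-1,-0.08,0],[0,0,0]],[[-1,-0.08,0],[0,0,0]],[[-1,-0.08,0],[0,0,0]],[[-1,-0.08,0],[0,0,0]],[[-1,-0.08,0],[0,0,0]],[[-1,-0.08,0],[0,0,0]]]'
python3 -m creep '[[[-1,-0.08,0],[0,0,0]],[[-1,-0.08,0],[0,0,0]],[[-1,-0.08,0],[0,0,0]],[[-1,-0.08,0],[0,0,0]],[[-1,-0.08,0],[0,0,0]],[[-1,-0.08,0],[0,0,0]],[[0,0,0],[0,0,0]]]'
cat > look.py <<'E'
import sys
from h import *
st=bot.read_state();p,d=imaging.camera('wrist');n=sys.argv[1]
cv2.imwrite(f'pics/{n}.png',p[:,:,::-1]);np.savez(n+'.npz',d=d,**{k:st[k] for k in('ee_pos','orientation')})
print(st['clock'],st['ee_pos'],yaw(st)[0])
E
python3 look.py w1
python3 - <<'E'
from h import *
st=bot.read_state()
delta(st,[.457,.337,.24],-14.3)
E
```

```text
clock: 1.6
ee_pos: [0.2711, -0.2188, 0.2311]
orientation: [-0.613, 0.79, 0.0, 0.0]
contact_force: [1.7, -0.2, -1.0]
width: 0.999
clock: 2.4
ee_pos: [0.3752, 0.0851, 0.2311]
orientation: [-0.614, 0.79, 0.0, -0.0]
contact_force: [0.9, -0.2, 0.8]
width: 1.001
clock: 3.1
ee_pos: [0.4537, 0.3145, 0.2287]
orientation: [-0.614, 0.789, -0.0, -0.002]
contact_force: [-1.0, 0.5, -0.4]
width: 0.999
3.1 [0.45374371 0.31445797 0.22874401] 165.77790938481644
shift tool units [-0.612  0.06  -0.268] rz (share180) 0.0002 da -0.04 tilt [-0.0024 -0.0023]
```

View pics/w1.png

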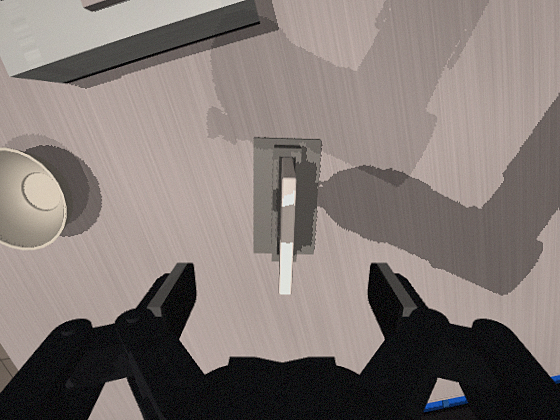

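Run:
```python
import cv2
a=cv2.imread('pics/w1.png')
cv2.imwrite('pics/w1c.png',cv2.resize(a[125:305,230:350],None,fx=4,fy=3.3,interpolation=cv2.INTER_CUBIC))
```

```text
(no output)
```

View pics/w1c.png

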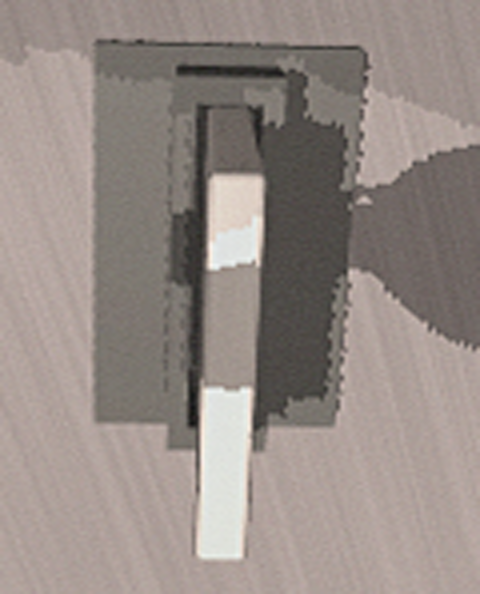

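Run:
```python
from h import *
z=np.load('w1.npz');c=lambda x,y:(229.6+x/4,124.6+y/3.3)
P=onz('wrist',[c(210,175),c(264,175),c(198,558),c(245,558)],.135,z)
print(P.round(4)); a=P[:2].mean(0);b=P[2:].mean(0);print((a+b)/2,np.degrees(np.arctan2(*(b-a)[[1,0]])),np.linalg.norm(b-a),np.linalg.norm(P[1]-P[0]))
st=bot.read_state();delta(st,[*((a+b)/2)[:2],.24],np.degrees(np.arctan2(*(b-a)[[1,0]]))-90)
```

```text
[[0.447  0.2886 0.135 ]
 [0.4365 0.2912 0.135 ]
 [0.4761 0.3923 0.135 ]
 [0.4657 0.395  0.135 ]]
[0.45634232 0.34177749 0.135     ] 74.30712020293157 0.10774027911334963 0.010807996025953358
shift tool units [-0.723  0.106 -0.268] rz (share180) 0.008 da -1.44 tilt [-0.0024 -0.0023]
```

```bash
python3 -m creep '[[[-0.35,0.045,0],[0,0,0.002]],[[-0.33,0.045,0],[0,0,0.002]],[[0,0,0.8],[0,0,0]],[[0,0,0.8],[0,0,0]],[[0,0,0.6],[0,0,0]],[[0,0,0],[0,0,0]]]'
python3 look.py w2
python3 - <<'E'
from h import *
st=bot.read_state()
delta(st,[.4565,.340,.098],-15.0)
E
```

```text
clock: 3.75
ee_pos: [0.4549, 0.337, 0.1399]
orientation: [-0.608, 0.794, -0.0, -0.003]
contact_force: [-1.0, -0.4, -0.3]
width: 0.998
3.75 [0.45493146 0.33696632 0.13994405] 164.88216610310786
shift tool units [-0.058  0.007  1.113] rz (share180) -0.0005 da 0.08 tilt [-0.0017 -0.0023]
```

View pics/w2.png

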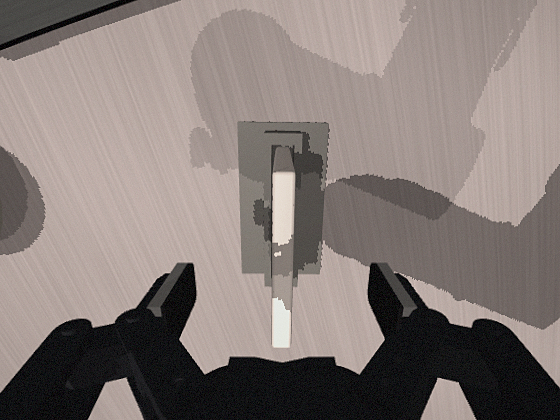

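```bash
python3 -m creep '[[[-0.04,0,0.5],[0,0,0]],[[0,0,0.5],[0,0,0]],[[0,0,0.1],[0,0,0]],[[0,0,0],[0,0,0]]]'
python3 -m creep '[[[0,0,0],[0,0,0]],[[0,0,0],[0,0,0]],[[0,0,0],[0,0,0]],[[0,0,0],[0,0,0]],[[0,0,0],[0,0,0]],[[0,0,0],[0,0,0]],[[0,0,0],[0,0,0]],[[0,0,0],[0,0,0]]]' 0 45
python3 look.py w3
```

```text
clock: 4.2
ee_pos: [0.4577, 0.3403, 0.1005]
orientation: [-0.608, 0.794, -0.0, 0.001]
contact_force: [-0.3, 0.3, 0.2]
width: 0.997
clock: 5.0
ee_pos: [0.4573, 0.3401, 0.0996]
orientation: [-0.608, 0.794, 0.0, 0.0]
contact_force: [-0.1, 0.5, 2.7]
width: 0.136
5.0 [0.45730119 0.34011232 0.09959642] 164.94039966445465
```

View pics/w3.png

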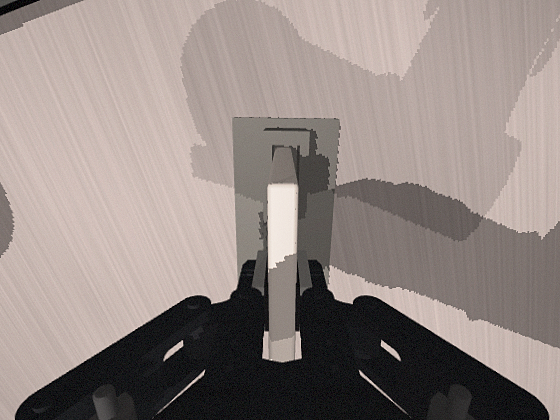

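```bash
python3 -m creep '[[[0,0,-0.15],[0,0,0]],[[0,0,-0.4],[0,0,0]],[[0,0,-0.6],[0,0,0]],[[0,0,-0.6],[0,0,0]],[[0,0,-0.6],[0,0,0]],[[0,0,-0.6],[0,0,0]],[[0,0,-0.1],[0,0,0]],[[0,0,0],[0,0,0]]]'
python3 look.py w4
python3 - <<'E'
from h import *
st=bot.read_state();print(yaw(st)[1].round(4))
z=np.load('w3.npz');P=onz('wrist',[(268,184),(298,184),(263,361),(301,361)],.135,z);M=yaw(z)[1];print(((P-z['ee_pos'])@M).round(4))
delta(st,[.6405,.026,.22],.9)
E
```

```text
clock: 5.85
ee_pos: [0.4571, 0.34, 0.221]
orientation: [-0.608, 0.794, 0.0, 0.0]
contact_force: [-1.1, -0.9, -3.1]
width: 0.129
5.85 [0.45706069 0.34000538 0.22103586] 164.92173242421595
[[-2.602e-01 -9.656e-01 -1.900e-03]
 [-9.656e-01  2.602e-01 -9.000e-04]
 [ 1.400e-03  1.600e-03 -1.000e+00]]
[[ 0.0523 -0.0051 -0.0354]
 [ 0.0523  0.0058 -0.0354]
 [-0.0297 -0.0086 -0.0354]
 [-0.0297  0.0086 -0.0354]]
shift tool units [ 6.374e+00 -6.479e+00 -4.000e-03] rz (share180) -0.0888 da 15.98 tilt [-0.0019 -0.0009]
```

View pics/w4.png

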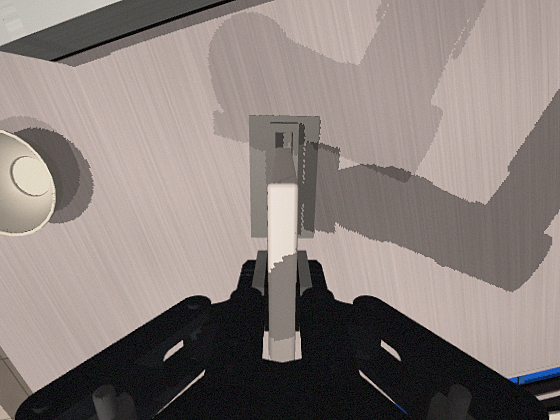

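```bash
python3 -m creep '[[[0,0,0],[0,0,-0.044]],[[0,0,0],[0,0,-0.044]],[[0.5,-0.4,0],[0,0,0]],[[0.8,-0.6,0],[0,0,0]],[[0.9,-0.65,0],[0,0,0]],[[0.9,-0.65,0],[0,0,0]],[[0.9,-0.65,0],[0,0,0]],[[0.9,-0.65,0],[0,0,0]]]'
python3 -m creep '[[[0.8,-0.6,0],[0,0,0]],[[0.5,-0.3,0],[0,0,0]],[[0.1,-0.1,0],[0,0,0]],[[0,0,0],[0,0,0]],[[0,0,0],[0,0,0]]]'
python3 look.py w5
python3 - <<'E'
from h import *
st=bot.read_state();print(st['joints'].round(3))
delta(st,[.6405,.026,.22],.9)
E
```

```text
clock: 6.7
ee_pos: [0.6038, 0.1442, 0.219]
orientation: [0.712, -0.702, -0.001, 0.002]
contact_force: [1.1, 0.4, -2.4]
width: 0.135
clock: 7.2
ee_pos: [0.6439, 0.0911, 0.2201]
orientation: [0.712, -0.702, -0.001, 0.001]
contact_force: [0.2, 0.6, -2.3]
width: 0.134
7.2 [0.64386387 0.09110284 0.22009533] -179.19703143898363
[ 0.38   0.463  0.385 -0.    -1.494 -0.366]
shift tool units [1.634 0.108 0.016] rz (share180) -0.0003 da 0.06 tilt [-0.0012  0.    ]
```

View pics/w5.png

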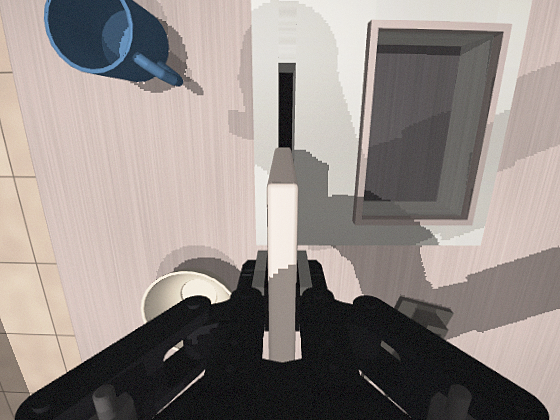

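Run:
```python
import cv2
a=cv2.imread('pics/w5.png')
cv2.imwrite('pics/w5c.png',cv2.resize(a[50:200,250:330],None,fx=6,fy=4,interpolation=cv2.INTER_CUBIC))
cv2.imwrite('pics/w5d.png',cv2.resize(a[10:240,345:520],None,fx=3,fy=2.6,interpolation=cv2.INTER_CUBIC))
```

```text
(no output)
```

View pics/w5c.png

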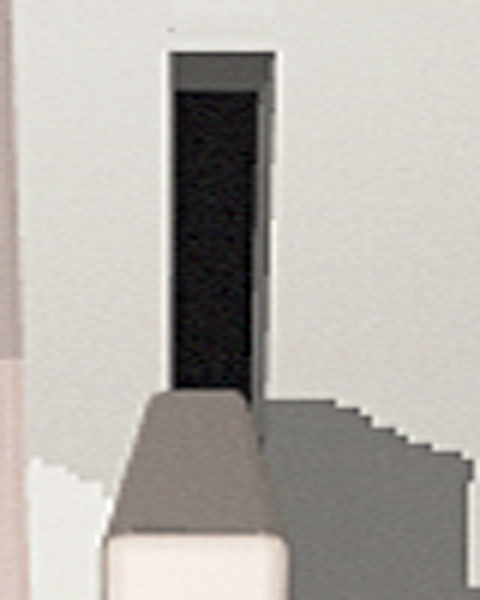

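View pics/w5d.png

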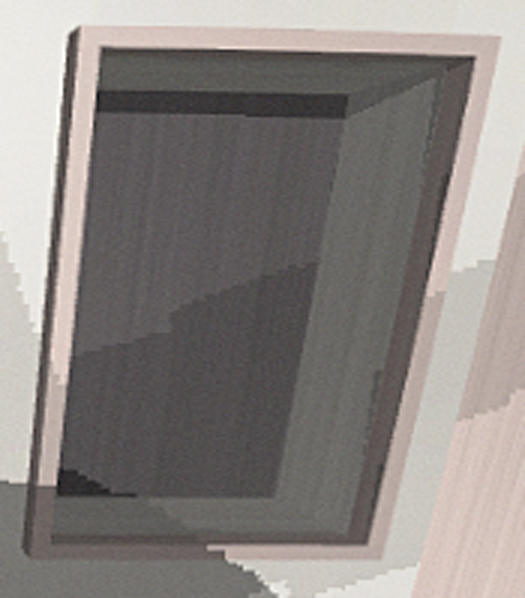

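Run:
```python
from h import *
z=np.load('w5.npz');M=yaw(z)[1]
c=lambda x,y:(249.6+x/6,49.6+y/4);d=lambda x,y:(344.6+x/3,9.6+y/2.6)
P=onz('wrist',[c(168,51),c(276,51),c(171,390),c(266,390)],.08,z);print(P.round(4))
print('tool',((P-z['ee_pos'])@M).round(4))
Q=onz('wrist',[d(99,47),d(477,57),d(367,545),d(50,541)],.092,z);print(Q.round(4),Q.mean(0))
e1=Q[0]-Q[3];e2=Q[1]-Q[2];print([np.degrees(np.arctan2(e[1],e[0])) for e in(e1,e2)],[np.linalg.norm(e) for e in (e1,e2)])
e1=Q[0]-Q[1];print(np.degrees(np.arctan2(e1[1],e1[0])),np.linalg.norm(e1))
d1=P[0]-P[2];print(np.degrees(np.arctan2(d1[1],d1[0])));d1=P[1]-P[3];print(np.degrees(np.arctan2(d1[1],d1[0])))
```

```text
[[ 0.6493 -0.0266  0.08  ]
 [ 0.6339 -0.0268  0.08  ]
 [ 0.6482  0.0457  0.08  ]
 [ 0.6335  0.0455  0.08  ]]
tool [[ 0.1178 -0.0041  0.1401]
 [ 0.1178  0.0114  0.1401]
 [ 0.0455 -0.0039  0.1401]
 [ 0.0455  0.0108  0.1401]]
[[ 0.5692 -0.0521  0.092 ]
 [ 0.465  -0.0527  0.092 ]
 [ 0.4641  0.1102  0.092 ]
 [ 0.5677  0.1099  0.092 ]] [0.51648755 0.02882193 0.092     ]
[np.float64(-89.47101081857869), np.float64(-89.70323416642908)] [np.float64(0.1620428607400536), np.float64(0.16297505051726832)]
0.3486740045745883 0.10416085029042105
-89.0675585150126
-89.68445784796072
```

```bash
python3 -m creep '[[[0.4,0.035,0],[0,0,0]],[[0.7,0.04,0],[0,0,0]],[[0.4,0,0.2],[0,0,0]],[[0.08,0,0.4],[0,0,0]],[[0,0,0.4],[0,0,0]],[[0,0,0],[0,0,0]],[[0,0,0],[0,0,0]]]'
python3 look.py w6
python3 - <<'E'
from h import *
st=bot.read_state()
delta(st,[.6409,.028,.17],.8)
E
```

```text
clock: 7.95
ee_pos: [0.6422, 0.0271, 0.1813]
orientation: [0.712, -0.702, 0.0, 0.0]
contact_force: [0.0, 0.2, -1.7]
width: 0.137
7.95 [0.64221949 0.0271318  0.18132229] -179.20712585471026
shift tool units [-0.019  0.045  0.303] rz (share180) -0.0 da 0.0 tilt [ 0.0012 -0.0002]
```

View pics/w6.png

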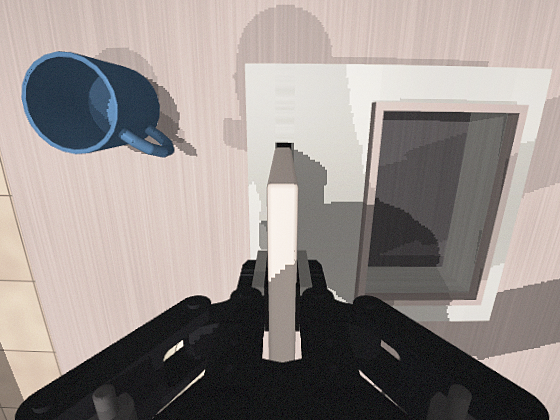

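```bash
python3 -m creep '[[[-0.02,0.04,0.1],[0,0,0]],[[0,0,0.1],[0,0,0]],[[0,0,0],[0,0,0]]]'
python3 look.py w7
python3 - <<'E'
import cv2
a=cv2.imread('pics/w7.png')
cv2.imwrite('pics/w7c.png',cv2.resize(a[130:205,255:325],None,fx=8,fy=8,interpolation=cv2.INTER_CUBIC))
E
```

```text
clock: 8.3
ee_pos: [0.6404, 0.0282, 0.1727]
orientation: [0.712, -0.702, -0.0, 0.0]
contact_force: [0.1, -0.7, -3.4]
width: 0.135
8.3 [0.64044671 0.02815604 0.17273731] -179.21507034480086
```

View pics/w7c.png

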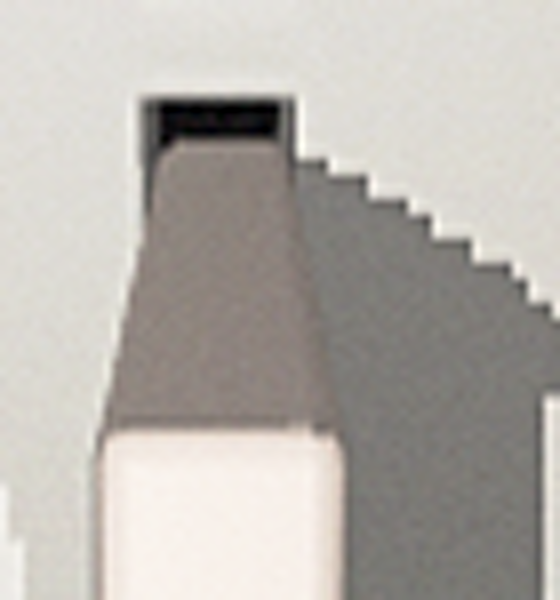

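Run:
```python
from h import *
z=np.load('w7.npz');M=yaw(z)[1]
T=lambda p:z['ee_pos']+M@np.array(p)
print(proj('wrist',[T((.0523,y,.0796)) for y in(-.006,.006)]+[T((.0483,y,.0896)) for y in(-.004,.004)]+[T((.0523,y,-.0354)) for y in(-.006,.006)],z))
P=onz('wrist',[(254.6+140/8,129.6+97/8),(254.6+295/8,129.6+97/8)],.08,z);print((P-z['ee_pos'])@M)
```

```text
[[274.19659312 147.29156814]
 [290.63862776 147.28876948]
 [277.17704031 151.04221662]
 [287.62716316 151.04063482]
 [266.27105698 184.21530147]
 [299.19562661 184.21618473]]
[[ 0.05501908 -0.00792155  0.0927253 ]
 [ 0.0550144   0.00697662  0.09273892]]
```

```bash
python3 -m creep '[[[0.017,-0.012,0],[0,0,0]],[[0,0,0.15],[0,0,0]],[[0,0,0.15],[0,0,0]],[[0,0,0.15],[0,0,0]],[[0,0,0],[0,0,0]]]'
```

```text
clock: 8.85
ee_pos: [0.6405, 0.0273, 0.1536]
orientation: [0.712, -0.702, -0.001, 0.001]
contact_force: [-0.4, 0.5, -1.8]
width: 0.135
```

```bash
python3 -m creep '[[[0,0,0.2],[0,0,0]],[[0,0,0.2],[0,0,0]],[[0,0,0.2],[0,0,0]],[[0,0,0.2],[0,0,0]],[[0,0,0],[0,0,0]]]'
```

```text
clock: 9.35
ee_pos: [0.6403, 0.0272, 0.1214]
orientation: [0.712, -0.702, -0.001, 0.001]
contact_force: [0.3, -0.1, -1.9]
width: 0.134
```

```bash
python3 -m creep '[[[0,0,0.2],[0,0,0]],[[0,0,0.2],[0,0,0]],[[0,0,0.08],[0,0,0]],[[0,0,0.05],[0,0,0]],[[0,0,0],[0,0,0]]]'
```

```text
clock: 9.85
ee_pos: [0.6413, 0.0273, 0.1018]
orientation: [0.712, -0.702, -0.0, 0.0]
contact_force: [0.6, -0.0, -1.0]
width: 0.135
```

```bash
python3 -m creep '[[[0,0,0.03],[0,0,0]],[[0,0,0.03],[0,0,0]],[[0,0,0.03],[0,0,0]],[[0,0,0],[0,0,0]]]'
```

```text
clock: 10.25
ee_pos: [0.6416, 0.0273, 0.0996]
orientation: [0.712, -0.702, 0.0, -0.0]
contact_force: [-1.8, 0.9, 3.4]
width: 0.134
```

```bash
python3 -m creep '[[[0,0,0],[0,0,0]],[[0,0,0],[0,0,0]],[[0,0,0],[0,0,0]],[[0,0,0],[0,0,0]],[[0,0,0],[0,0,0]]]' 0.6
python3 -m creep '[[[0,0,-0.3],[0,0,0]],[[0,0,-0.8],[0,0,0]],[[0,0,-1],[0,0,0]],[[0,0,-1],[0,0,0]],[[0,0,-0.5],[0,0,0]],[[0,0,0],[0,0,0]]]' 1
python3 look.py w8
python3 - <<'E'
from h import *
p,d=imaging.camera('scene');cv2.imwrite('pics/s8.png',cv2.resize(p[120:260,230:420,::-1],None,fx=4,fy=4));
E
```

```text
clock: 10.75
ee_pos: [0.6413, 0.0272, 0.0984]
orientation: [0.712, -0.702, -0.0, 0.0]
contact_force: [-0.1, -1.3, -0.7]
width: 0.598
clock: 11.35
ee_pos: [0.643, 0.0271, 0.248]
orientation: [0.712, -0.702, 0.003, -0.003]
contact_force: [-0.4, 0.3, -0.2]
width: 1.002
11.35 [0.64300418 0.02714695 0.24804168] -179.22931009289334
```

View pics/w8.png

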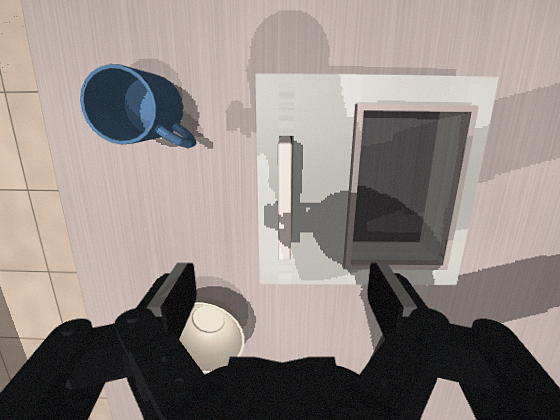

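View pics/s8.png

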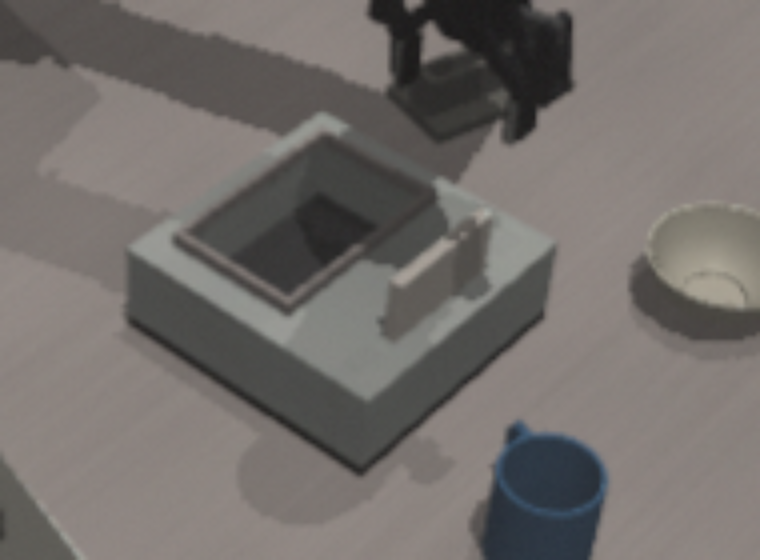

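Run:
```python
import cv2
a=cv2.imread('pics/w8.png')
cv2.imwrite('pics/w8c.png',cv2.resize(a[90:285,340:490],None,fx=4,fy=3,interpolation=cv2.INTER_CUBIC))
```

```text
(no output)
```

View pics/w8c.png

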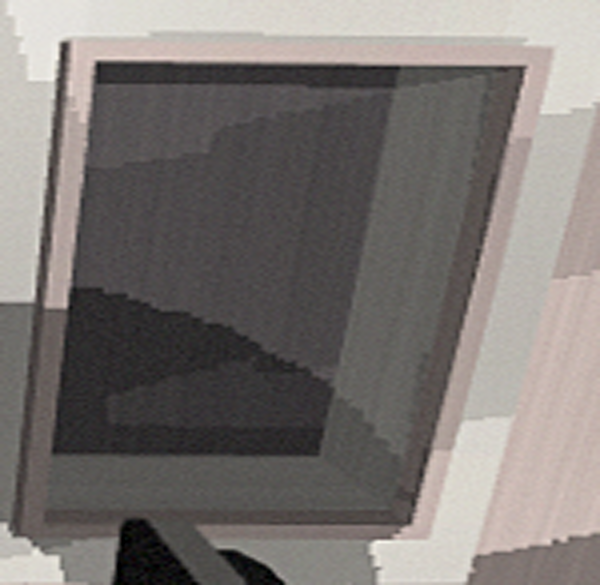

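Run:
```python
from h import *
z=np.load('w8.npz')
c=lambda x,y:(339.6+x/4,89.6+y/3)
Q=onz('wrist',[c(93,62),c(527,66),c(413,523),c(45,522)],.092,z);print(Q.round(4),Q.mean(0))
st=bot.read_state();print(st['joints'].round(3))
delta(st,[.525,-.33,.23],-14.7)
```

```text
[[ 0.5692 -0.0521  0.092 ]
 [ 0.4651 -0.0532  0.092 ]
 [ 0.4639  0.1093  0.092 ]
 [ 0.5671  0.1103  0.092 ]] [0.51632557 0.02855054 0.092     ]
[ 0.285  0.441  0.406 -0.    -1.535 -0.272]
shift tool units [8.896 3.03  0.323] rz (share180) 0.086 da -15.47 tilt [0.0013 0.0007]
```

```bash
python3 -m creep '[[[0.6,0.2,0],[0,0,0]],[[1,0.34,0],[0,0,0]],[[1,0.34,0],[0,0,0]],[[1,0.34,0],[0,0,0]],[[1,0.34,0],[0,0,0]],[[1,0.34,0],[0,0,0]],[[1,0.34,0],[0,0,0]],[[1,0.34,0],[0,0,0]]]'
python3 -m creep '[[[0.8,0.3,0.1],[0,0,0]],[[0.5,0.15,0.2],[0,0,0]],[[0,0,0],[0,0,0.043]],[[0,0,0],[0,0,0.043]],[[0,0,0],[0,0,0]],[[0,0,0],[0,0,0]]]'
python3 look.py w9
```

```text
clock: 12.25
ee_pos: [0.5408, -0.2793, 0.2413]
orientation: [0.712, -0.702, -0.001, 0.001]
contact_force: [1.1, -0.2, 0.2]
width: 1.003
clock: 12.85
ee_pos: [0.5246, -0.3301, 0.2297]
orientation: [-0.612, 0.791, 0.001, -0.0]
contact_force: [1.0, -0.3, -0.1]
width: 0.996
12.85 [ 0.52460373 -0.3300674   0.22969268] 165.50466326933233
```

View pics/w9.png

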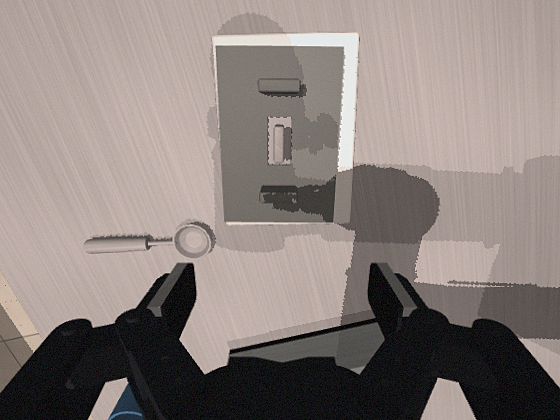

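Run:
```python
import cv2
a=cv2.imread('pics/w9.png')
cv2.imwrite('pics/w9c.png',cv2.resize(a[65:230,205:355],None,fx=4,fy=3.6,interpolation=cv2.INTER_CUBIC))
cv2.imwrite('pics/w9d.png',cv2.resize(a[105:175,250:310],None,fx=9,fy=8,interpolation=cv2.INTER_CUBIC))
```

```text
(no output)
```

View pics/w9c.png

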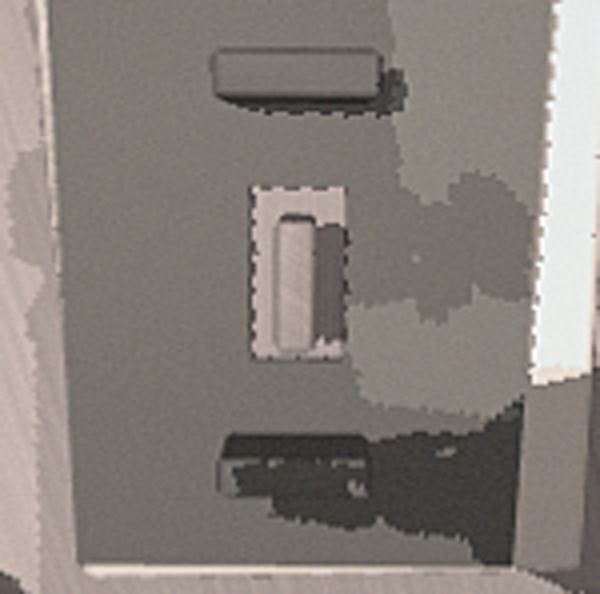

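View pics/w9d.png

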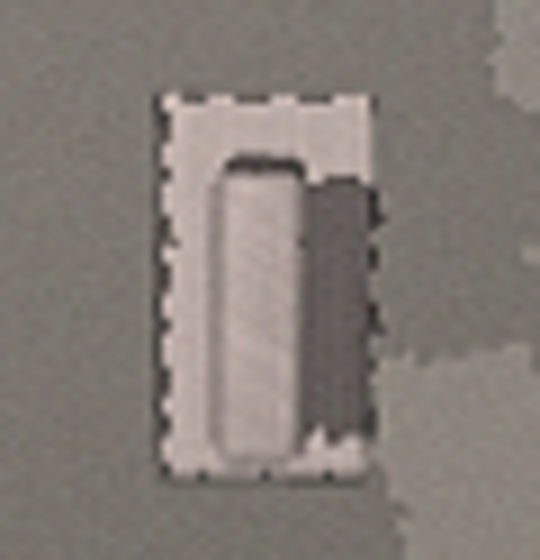

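Run:
```python
from h import *
z=np.load('w9.npz');M=yaw(z)[1]
d=lambda x,y:(249.56+x/9,104.5+y/8);c=lambda x,y:(204.6+x/4,64.6+y/3.6)
P=onz('wrist',[d(216,168),d(300,168),d(216,458),d(300,458)],.073,z);print(P.round(4),P.mean(0).round(4))
e=P[2:].mean(0)-P[:2].mean(0);print(np.degrees(np.arctan2(e[1],e[0])),np.linalg.norm(e))
H=onz('wrist',[c(296,73),c(294,475)],.071,z);print(H.round(4),H.mean(0).round(4));e=H[1]-H[0];print(np.degrees(np.arctan2(e[1],e[0])),np.linalg.norm(e))
b=onz('wrist',[c(77,563),c(515,563)],.037,z);e=b[0]-b[1];print(b.round(4),np.degrees(np.arctan2(e[1],e[0])),np.linalg.norm(e))
st=bot.read_state();delta(st,[*P.mean(0)[:2],.12],-15)
```

```text
[[ 0.5163 -0.394   0.073 ]
 [ 0.5076 -0.3917  0.073 ]
 [ 0.5254 -0.3601  0.073 ]
 [ 0.5164 -0.3578  0.073 ]] [ 0.5164 -0.3759  0.073 ]
75.29396924546131 0.03506594028452486
[[ 0.5023 -0.4284  0.071 ]
 [ 0.5304 -0.3235  0.071 ]] [ 0.5163 -0.376   0.071 ]
75.04038449317493 0.10852632177911904
[[ 0.6034 -0.3012  0.037 ]
 [ 0.4772 -0.2685  0.037 ]] -14.510438420222972 0.13041156808011095
shift tool units [ 1.162 -0.09   2.748] rz (share180) 0.0027 da -0.49 tilt [-0.0011  0.0004]
```

```bash
python3 -m creep '[[[0.5,-0.04,0],[0,0,0.002]],[[0.5,-0.04,0.3],[0,0,0]],[[0.16,0,0.8],[0,0,0]],[[0,0,0.9],[0,0,0]],[[0,0,0.9],[0,0,0]],[[0,0,0.7],[0,0,0]],[[0,0,0.4],[0,0,0]],[[0,0,0],[0,0,0]]]'
python3 -m creep '[[[0,0,0],[0,0,0]]]'
python3 look.py w10
python3 - <<'E'
from h import *
st=bot.read_state();delta(st,[.5164,-.3759,.044],-14.9)
E
```

```text
clock: 13.7
ee_pos: [0.5144, -0.3747, 0.0674]
orientation: [-0.609, 0.793, 0.003, -0.001]
contact_force: [-0.2, 1.0, 0.3]
width: 0.999
clock: 13.8
ee_pos: [0.5164, -0.3761, 0.0711]
orientation: [-0.609, 0.793, -0.0, -0.0]
contact_force: [-0.4, -0.2, 1.4]
width: 1.001
13.8 [ 0.51635704 -0.37607715  0.07105782] 165.03882231494273
shift tool units [-0.008  0.015  0.696] rz (share180) -0.0004 da 0.08 tilt [ 0.0016 -0.0013]
```

View pics/w10.png

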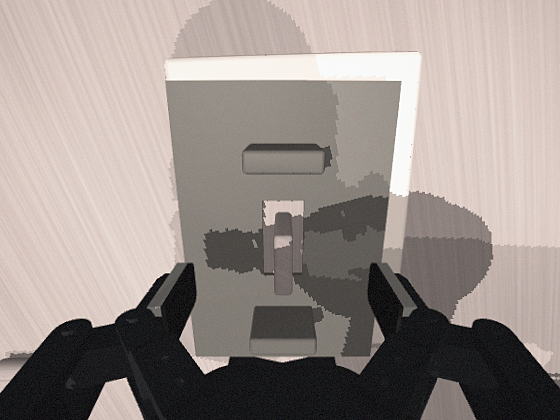

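```bash
python3 -m creep '[[[0,0,0.3],[0,0,0]],[[0,0,0.3],[0,0,0]],[[0,0,0.05],[0,0,0]],[[0,0,0],[0,0,0]],[[0,0,0],[0,0,0]]]'
python3 -m creep '[[[0,0,0],[0,0,0]],[[0,0,0],[0,0,0]],[[0,0,0],[0,0,0]],[[0,0,0],[0,0,0]],[[0,0,0],[0,0,0]],[[0,0,0],[0,0,0]],[[0,0,0],[0,0,0]],[[0,0,0],[0,0,0]]]' 0 80
python3 look.py w11
```

```text
clock: 14.35
ee_pos: [0.5162, -0.3761, 0.0446]
orientation: [-0.608, 0.794, -0.0, -0.0]
contact_force: [0.6, 0.1, -0.1]
width: 1.003
clock: 15.15
ee_pos: [0.5159, -0.3759, 0.0447]
orientation: [-0.608, 0.794, 0.0, -0.0]
contact_force: [-2.1, 2.1, 2.4]
width: 0.102
15.15 [ 0.51593634 -0.3759464   0.04473032] 164.93606974785484
```

View pics/w11.png

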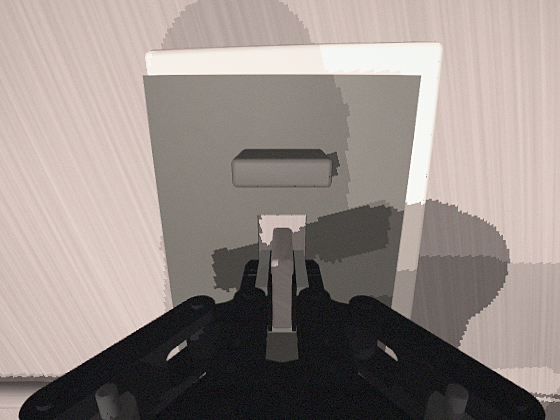

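```bash
python3 -m creep '[[[0,0,-0.1],[0,0,0]],[[0,0,-0.3],[0,0,0]],[[0,0,-0.6],[0,0,0]],[[0,0,-0.7],[0,0,0]],[[0,0,-0.7],[0,0,0]],[[0,0,-0.6],[0,0,0]],[[0,0,-0.3],[0,0,0]],[[0,0,0],[0,0,0]]]'
python3 look.py w12
python3 - <<'E'
from h import *
st=bot.read_state();delta(st,[.5164,.0285,.175],.7)
E
```

```text
clock: 16.0
ee_pos: [0.5169, -0.3764, 0.1784]
orientation: [-0.608, 0.794, -0.002, 0.001]
contact_force: [-0.4, -0.2, -3.5]
width: 0.103
16.0 [ 0.51688985 -0.37637122  0.17840566] 164.93609454419888
shift tool units [-9.76   2.624  0.038] rz (share180) -0.0877 da 15.78 tilt [0.0006 0.0005]
```

View pics/w12.png

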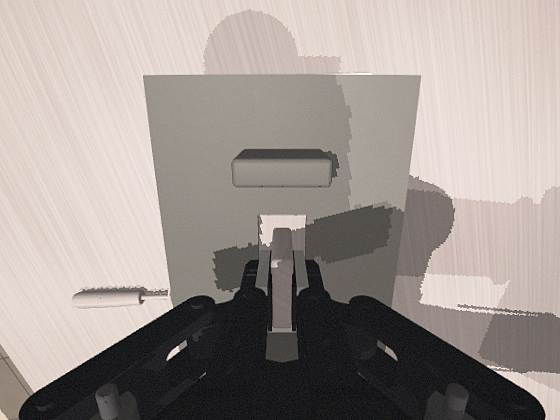

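```bash
python3 -m creep '[[[0,0,0],[0,0,-0.0218]],[[0,0,0],[0,0,-0.0438]],[[-0.3,0,0],[0,0,-0.022]],[[-0.6,-0.01,0],[0,0,0]],[[-0.9,-0.01,0],[0,0,0]],[[-1,-0.01,0],[0,0,0]],[[-1,-0.01,0],[0,0,0]],[[-1,-0.01,0],[0,0,0]]]'
python3 -m creep '[[[-1,-0.01,0],[0,0,0]],[[-1,-0.01,0],[0,0,0]],[[-1,-0.01,0],[0,0,0]],[[-0.9,-0.01,0],[0,0,0]],[[-0.7,-0.01,0],[0,0,0]],[[-0.5,-0.01,0],[0,0,0]],[[-0.2,0,0],[0,0,0]],[[0,0,0],[0,0,0]]]'
python3 -m creep '[[[0,0,0],[0,0,0]]]'
python3 look.py w13
python3 - <<'E'
from h import *
st=bot.read_state();delta(st,[.5164,.0285,.125],.7)
E
```

```text
clock: 16.85
ee_pos: [0.5152, -0.1822, 0.1743]
orientation: [0.711, -0.703, -0.002, 0.001]
contact_force: [1.3, 0.1, -4.5]
width: 0.103
clock: 17.65
ee_pos: [0.5155, 0.0287, 0.175]
orientation: [0.712, -0.702, -0.001, 0.001]
contact_force: [0.2, -0.3, -4.9]
width: 0.101
clock: 17.75
ee_pos: [0.5159, 0.0274, 0.1756]
orientation: [0.711, -0.703, -0.0, 0.001]
contact_force: [-0.3, -0.2, -5.3]
width: 0.1
17.75 [0.51588298 0.027414   0.17564311] -179.30854717807003
shift tool units [-0.034 -0.011  1.273] rz (share180) -0.0002 da 0.04 tilt [-0.0012 -0.0005]
```

View pics/w13.png

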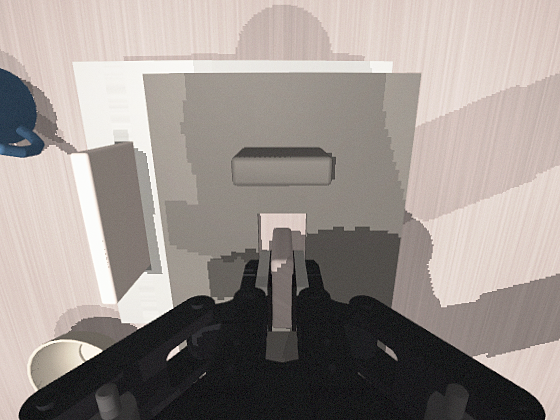

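```bash
python3 -m creep '[[[-0.03,-0.01,0.3],[0,0,0]],[[0,0,0.4],[0,0,0]],[[0,0,0.4],[0,0,0]],[[0,0,0.15],[0,0,0]],[[0,0,0],[0,0,0]],[[0,0,0],[0,0,0]]]'
python3 - <<'E'
from h import *
p,d=imaging.camera('scene');cv2.imwrite('pics/s14.png',cv2.resize(p[120:260,230:420,::-1],None,fx=4,fy=4))
p,d=imaging.camera('top');cv2.imwrite('pics/t14.png',cv2.resize(p[180:280,190:300,::-1],None,fx=6,fy=6))
E
```

```text
clock: 18.4
ee_pos: [0.5172, 0.029, 0.1269]
orientation: [0.711, -0.703, 0.0, -0.0]
contact_force: [0.6, 0.0, -3.8]
width: 0.099
```

View pics/s14.png

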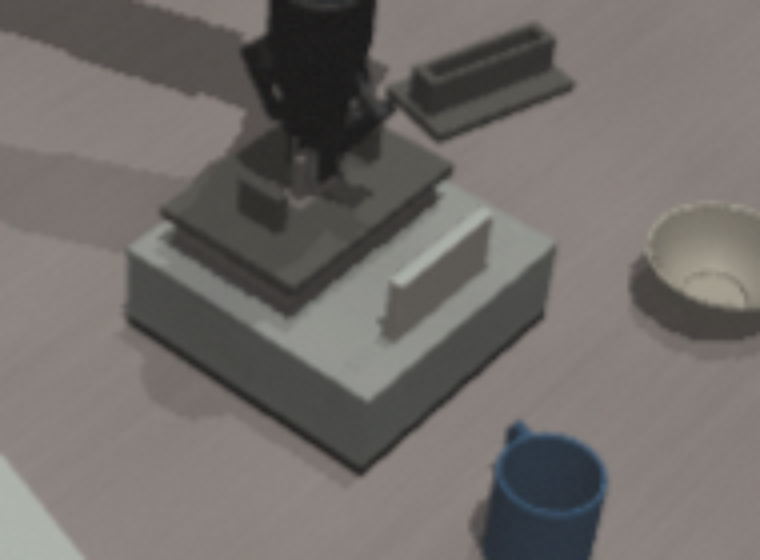

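View pics/t14.png

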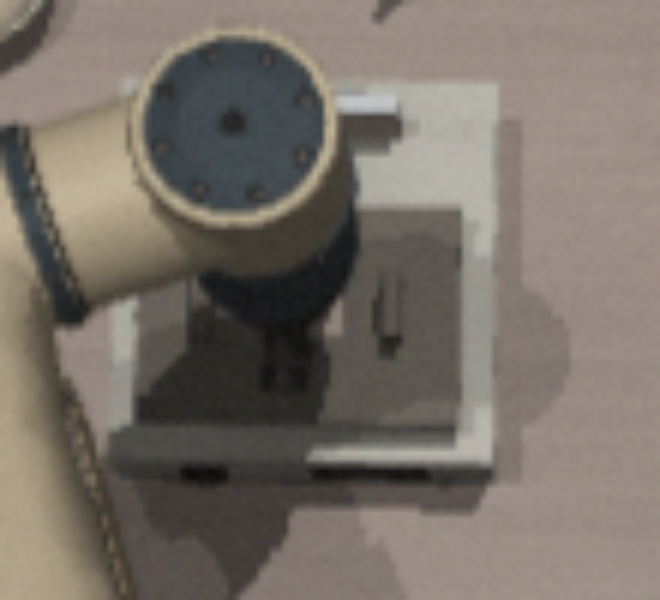

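Run:
```python
from h import *
k=lambda x,y:(189.58+x/6,179.58+y/6)
P=onz('top',[k(134,425),k(459,430),k(463,208)],.119);print(P.round(4),P[:2].mean(0))
```

```text
[[ 0.45    0.1185  0.119 ]
 [ 0.4513 -0.0707  0.119 ]
 [ 0.5842 -0.0698  0.119 ]] [0.4506546  0.02389387 0.119     ]
```

```bash
python3 -m creep '[[[0,0.025,0.1],[0,0,0]],[[0,0,0.1],[0,0,0]],[[0,0,0.05],[0,0,0]],[[0,0,0],[0,0,0]],[[0,0,0],[0,0,0]]]'
```

```text
clock: 19.0
ee_pos: [0.5158, 0.0292, 0.1164]
orientation: [0.711, -0.703, 0.0, 0.0]
contact_force: [-0.3, 0.9, -4.6]
width: 0.1
```

```bash
python3 -m creep '[[[0,0,0.05],[0,0,0]],[[0,0,0.05],[0,0,0]],[[0,0,0.03],[0,0,0]],[[0,0,0],[0,0,0]]]'
python3 -m creep '[[[0,0,0.03],[0,0,0]],[[0,0,0.03],[0,0,0]],[[0,0,0],[0,0,0]],[[0,0,0],[0,0,0]]]'
```

```text
clock: 19.4
ee_pos: [0.5156, 0.0292, 0.111]
orientation: [0.711, -0.703, -0.0, 0.0]
contact_force: [0.4, -0.1, -4.6]
width: 0.1
clock: 19.8
ee_pos: [0.5157, 0.0292, 0.1088]
orientation: [0.711, -0.703, -0.0, 0.0]
contact_force: [-0.5, -0.3, -4.8]
width: 0.099
```

```bash
python3 -m creep '[[[0,0,0.02],[0,0,0]],[[0,0,0.02],[0,0,0]],[[0,0,0.01],[0,0,0]],[[0,0,0],[0,0,0]]]'
```

```text
clock: 20.2
ee_pos: [0.5159, 0.0293, 0.1077]
orientation: [0.712, -0.703, 0.0, -0.0]
contact_force: [-4.0, 1.6, 5.2]
width: 0.103
```

```bash
python3 -m creep '[[[0,0,0],[0,0,0]],[[0,0,0],[0,0,0]],[[0,0,0],[0,0,0]],[[0,0,0],[0,0,0]],[[0,0,0],[0,0,0]],[[0,0,0],[0,0,0]]]' 0.7
python3 -m creep '[[[0,0,-0.2],[0,0,0]],[[0,0,-0.6],[0,0,0]],[[0,0,-0.8],[0,0,0]],[[0,0,-0.8],[0,0,0]],[[0,0,-0.2],[0,0,0]],[[0,0,0],[0,0,0]],[[0,0,0],[0,0,0]]]'
python3 look.py w15
python3 - <<'E'
from h import *
p,d=imaging.camera('scene');cv2.imwrite('pics/s15.png',cv2.resize(p[120:260,230:420,::-1],None,fx=4,fy=4))
E
```

```text
clock: 20.8
ee_pos: [0.5158, 0.0292, 0.1068]
orientation: [0.711, -0.703, 0.0, -0.0]
contact_force: [0.8, -0.5, -0.4]
width: 0.7
clock: 21.5
ee_pos: [0.5152, 0.0293, 0.2101]
orientation: [0.711, -0.703, -0.001, 0.0]
contact_force: [0.2, -0.0, 0.2]
width: 0.698
21.5 [0.51523235 0.02926997 0.21009713] -179.30763703332124
```

View pics/w15.png

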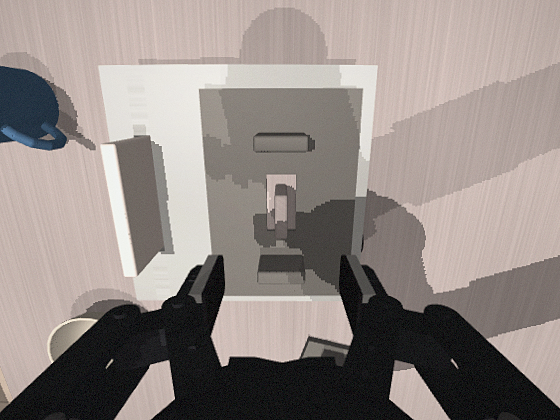

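View pics/s15.png

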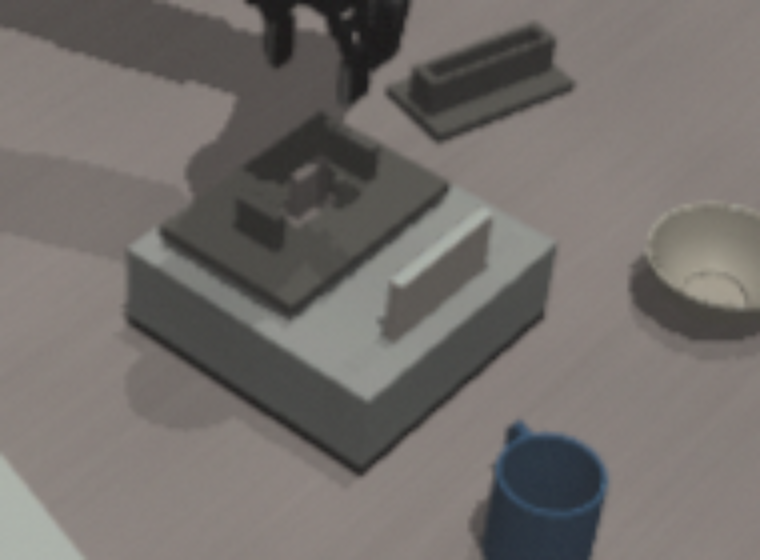

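Run:
```python
from h import *
a=cv2.imread('pics/w15.png')
cv2.imwrite('pics/w15c.png',cv2.resize(a[85:300,195:370],None,fx=4.4,fy=2.79,interpolation=cv2.INTER_CUBIC))
cv2.imwrite('pics/w15d.png',cv2.resize(a[125:160,240:325],None,fx=9,fy=9,interpolation=cv2.INTER_CUBIC))
for n in('w12','w3'):
    z=np.load(n+'.npz');M=yaw(z)[1];X=(cloud('wrist',z['d'],z)-z['ee_pos'])@M
    im=cv2.imread(f'pics/{n}.png').max(2)
    m=(im<45)&(z['d']>0)&(np.abs(X[...,1])<.09)&(X[...,0]<.03)
    for lo in np.arange(-.09,.01,.008):
        k=m&(X[...,2]>lo)&(X[...,2]<lo+.008)
        if k.sum()>5: print(n,round(lo,3),k.sum(),np.percentile(X[k][:,1],[1,99]).round(3))
```

```text
w12 -0.09 9078 [-0.061  0.061]
w12 -0.082 8443 [-0.056  0.056]
w12 -0.074 6418 [-0.051  0.05 ]
w12 -0.066 3733 [-0.046  0.045]
w12 -0.058 5199 [-0.041  0.04 ]
w12 -0.05 2010 [-0.036  0.035]
w12 -0.042 630 [-0.022  0.02 ]
w12 -0.034 234 [-0.018  0.017]
w12 -0.026 258 [-0.018  0.017]
w12 -0.018 210 [-0.018  0.017]
w12 -0.01 89 [-0.017  0.016]
w3 -0.09 10070 [-0.061  0.061]
w3 -0.082 8658 [-0.056  0.056]
w3 -0.074 6227 [-0.051  0.051]
w3 -0.066 3723 [-0.047  0.046]
w3 -0.058 5373 [-0.041  0.041]
w3 -0.05 1946 [-0.037  0.036]
w3 -0.042 640 [-0.022  0.023]
w3 -0.034 214 [-0.019  0.019]
w3 -0.026 264 [-0.019  0.019]
w3 -0.018 208 [-0.019  0.019]
w3 -0.01 73 [-0.018  0.017]
```

View pics/w15c.png

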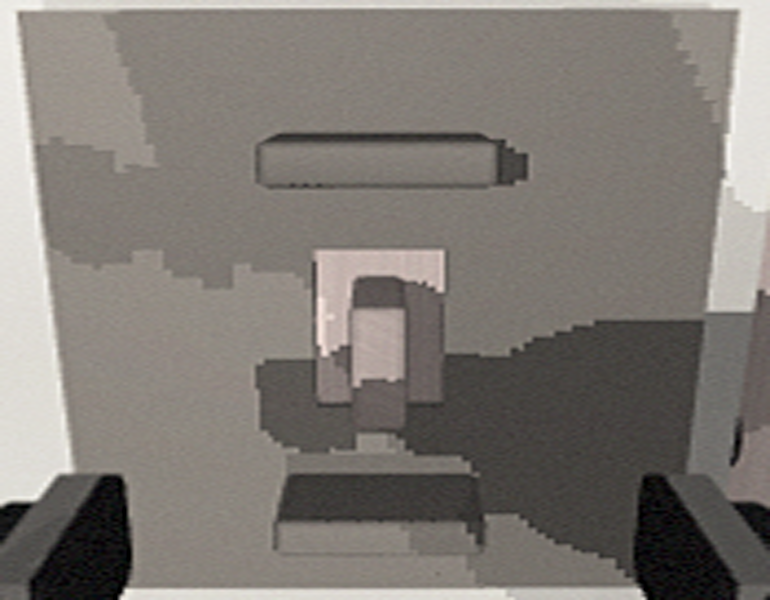

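View pics/w15d.png

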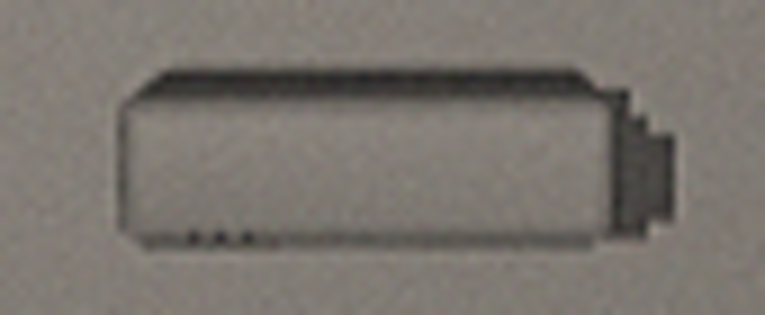

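Run:
```python
from h import *
z=np.load('w15.npz');M=yaw(z)[1]
d=lambda x,y:(239.56+x/9,124.56+y/9);c=lambda x,y:(194.6+x/4.4,84.67+y/2.79)
P=onz('wrist',[d(124,98),d(612,98),d(126,240),d(608,240)],.134,z);print(P.round(4),P.mean(0).round(4))
T=onz('wrist',[c(352,308),c(406,308),c(354,430),c(406,430)],.136,z);print(T.round(4),T.mean(0).round(4))
C=onz('wrist',[c(20,12),c(740,12)],.100,z);print('cover far edge',C.round(4),C.mean(0))
O=onz('wrist',[c(314,250),c(445,250),c(318,403),c(443,403)],.100,z);print('opening',O.round(4),O.mean(0))
st=bot.read_state();print(st['joints'].round(3));delta(st,[P.mean(0)[0],P.mean(0)[1],.108],90.7)
```

```text
[[ 0.5365 -0.0315  0.134 ]
 [ 0.498  -0.032   0.134 ]
 [ 0.5366 -0.0204  0.134 ]
 [ 0.4979 -0.0208  0.134 ]] [ 0.5173 -0.0262  0.134 ]
[[0.5212 0.0117 0.136 ]
 [0.512  0.0116 0.136 ]
 [0.5207 0.0472 0.136 ]
 [0.5114 0.0471 0.136 ]] [0.5163 0.0294 0.136 ]
cover far edge [[ 0.5819 -0.0644  0.1   ]
 [ 0.4529 -0.0659  0.1   ]] [ 0.51737091 -0.06513238  0.1       ]
opening [[0.5294 0.0034 0.1   ]
 [0.504  0.0031 0.1   ]
 [0.5288 0.0538 0.1   ]
 [0.5031 0.0535 0.1   ]] [0.51632073 0.02846196 0.1       ]
[ 0.36   0.197 -0.022 -0.    -1.354 -0.348]
shift tool units [ 1.382 -0.047  2.539] rz (share180) 0.5 da -90.0 tilt [-0.0026 -0.0005]
```

```bash
python3 -m creep '[[[0,0,0],[0,0,0.0455]],[[0,0,0],[0,0,0.0455]],[[0,0,0],[0,0,0.0455]],[[0,0,0],[0,0,0.0455]],[[0,0,0],[0,0,0.0455]],[[0,0,0],[0,0,0.0455]],[[0,0,0],[0,0,0.0455]],[[0,0,0],[0,0,0.0455]]]' 0.33 60
python3 -m creep '[[[0,0,0],[0,0,0.0455]],[[0,0,0],[0,0,0.0455]],[[0,0,0],[0,0,0.045]],[[0,-0.6,0],[0,0,0]],[[0,-0.7,0],[0,0,0]],[[0,-0.1,0],[0,0,0]],[[0,0,0],[0,0,0]],[[0,0,0],[0,0,0]]]'
python3 look.py w16
python3 - <<'E'
from h import *
st=bot.read_state();print(st['joints'].round(3));delta(st,[.517,-.0262,.15],90.7)
E
```

```text
clock: 22.4
ee_pos: [0.5152, 0.0291, 0.2096]
orientation: [-0.215, 0.977, -0.0, -0.001]
contact_force: [0.7, -0.2, -0.9]
width: 0.329
clock: 23.2
ee_pos: [0.5162, -0.0264, 0.2103]
orientation: [-0.006, 1.0, 0.0, -0.001]
contact_force: [0.0, 0.4, -0.1]
width: 0.333
23.2 [ 0.51621871 -0.02639014  0.21032061] 90.69748624780273
[ 0.252  0.198 -0.019 -0.    -1.355 -1.811]
shift tool units [-1.800e-02 -1.000e-03  1.512e+00] rz (share180) 0.0001 da -0.03 tilt [-0.0007  0.0001]
```

View pics/w16.png

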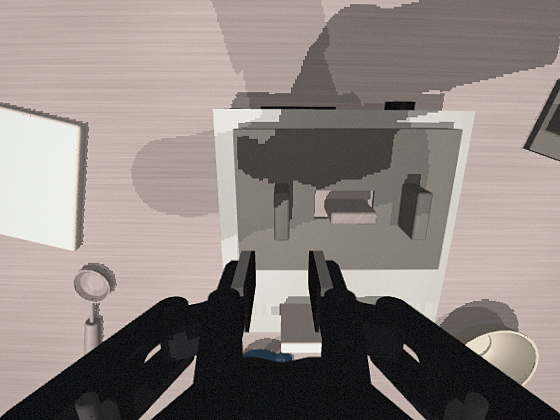

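```bash
python3 -m creep '[[[0,0,0.5],[0,0,0]],[[0,0,0.7],[0,0,0]],[[0,0,0.35],[0,0,0]],[[0,0,0],[0,0,0]],[[0,0,0],[0,0,0]]]'
python3 look.py w17
python3 - <<'E'
import cv2
a=cv2.imread('pics/w17.png')
cv2.imwrite('pics/w17c.png',cv2.resize(a[150:350,200:400],None,fx=3,fy=3,interpolation=cv2.INTER_CUBIC))
E
```

```text
clock: 23.75
ee_pos: [0.5168, -0.0264, 0.1494]
orientation: [-0.007, 1.0, -0.0, 0.0]
contact_force: [0.1, 0.3, -0.2]
width: 0.325
23.75 [ 0.51676217 -0.02635773  0.14941465] 90.75908198467933
```

View pics/w17c.png

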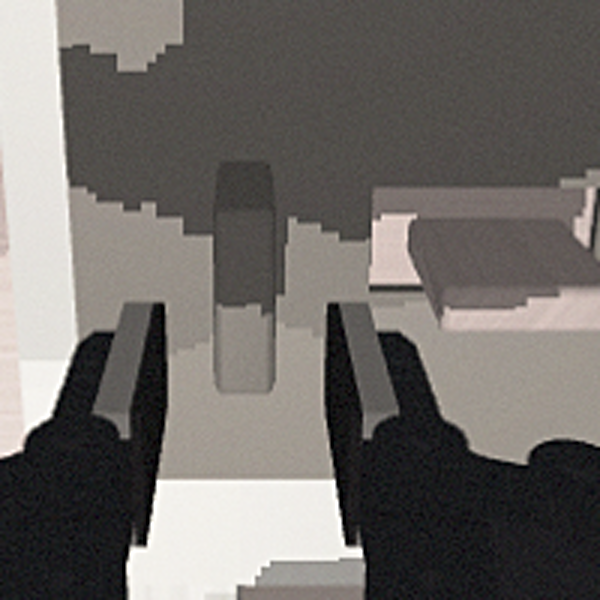

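```bash
python3 -m creep '[[[0,0,0.3],[0,0,0]],[[0,0,0.4],[0,0,0]],[[0,0,0.25],[0,0,0]],[[0,0,0.06],[0,0,0]],[[0,0,0],[0,0,0]],[[0,0,0],[0,0,0]]]'
python3 -m creep '[[[0,0,0],[0,0,0]],[[0,0,0],[0,0,0]],[[0,0,0],[0,0,0]],[[0,0,0],[0,0,0]],[[0,0,0],[0,0,0]]]' 0 60
python3 look.py w18
```

```text
clock: 24.4
ee_pos: [0.5169, -0.0268, 0.1091]
orientation: [-0.006, 1.0, -0.0, 0.001]
contact_force: [0.8, 0.0, -0.2]
width: 0.33
clock: 24.9
ee_pos: [0.517, -0.0267, 0.1093]
orientation: [-0.006, 1.0, 0.0, 0.001]
contact_force: [-0.6, 0.5, 6.1]
width: 0.127
24.9 [ 0.51697581 -0.02672216  0.10928543] 90.71500583715084
```

View pics/w18.png

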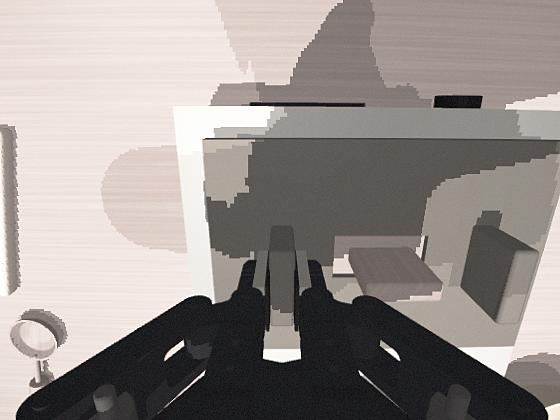

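```bash
python3 -m creep '[[[0,0,-0.04],[0,0,0]],[[0,0,-0.06],[0,0,0]],[[0,0,-0.08],[0,0,0]],[[0,0,-0.1],[0,0,0]],[[0,0,-0.1],[0,0,0]],[[0,0,0],[0,0,0]]]'
python3 look.py w19
```

```text
clock: 25.55
ee_pos: [0.5169, -0.0267, 0.1244]
orientation: [-0.006, 1.0, 0.0, 0.001]
contact_force: [-0.3, -0.8, -1.2]
width: 0.129
25.55 [ 0.51689189 -0.02672454  0.12442949] 90.7064860717489
```

View pics/w19.png

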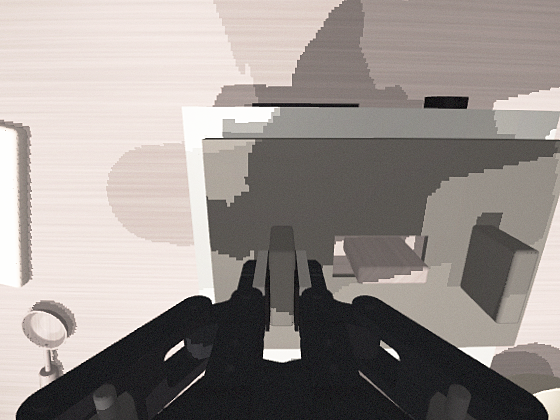

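```bash
python3 -m creep '[[[0,0,-0.2],[0,0,0]],[[0,0,-0.3],[0,0,0]],[[0,0,-0.35],[0,0,0]],[[0,0,-0.35],[0,0,0]],[[0,0,-0.35],[0,0,0]],[[0,0,-0.3],[0,0,0]],[[0,0,-0.2],[0,0,0]],[[0,0,-0.08],[0,0,0]]]'
python3 -m creep '[[[0,0,0],[0,0,0]],[[0,0,0],[0,0,0]],[[0,0,0],[0,0,0]],[[0,0,0],[0,0,0]]]'
python3 look.py w20
python3 - <<'E'
from h import *
p,d=imaging.camera('scene');cv2.imwrite('pics/s20.png',cv2.resize(p[80:260,230:450,::-1],None,fx=3.5,fy=3.3))
E
```

```text
clock: 26.4
ee_pos: [0.5168, -0.0267, 0.2101]
orientation: [-0.006, 1.0, 0.0, 0.001]
contact_force: [0.5, -0.3, -0.1]
width: 0.128
clock: 26.8
ee_pos: [0.5162, -0.0268, 0.2084]
orientation: [-0.006, 1.0, -0.0, -0.0]
contact_force: [-0.4, 1.1, -1.7]
width: 0.124
26.8 [ 0.51620477 -0.02678951  0.20838847] 90.69987272319088
```

View pics/w20.png

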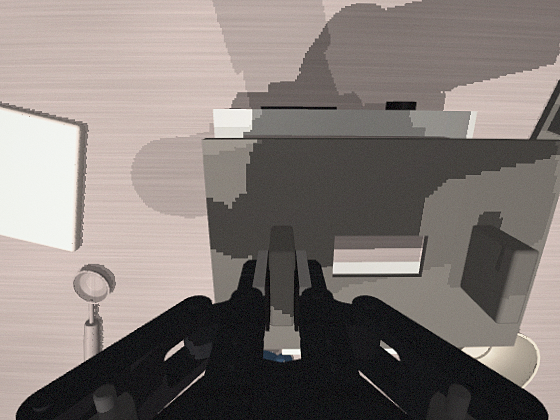

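View pics/s20.png

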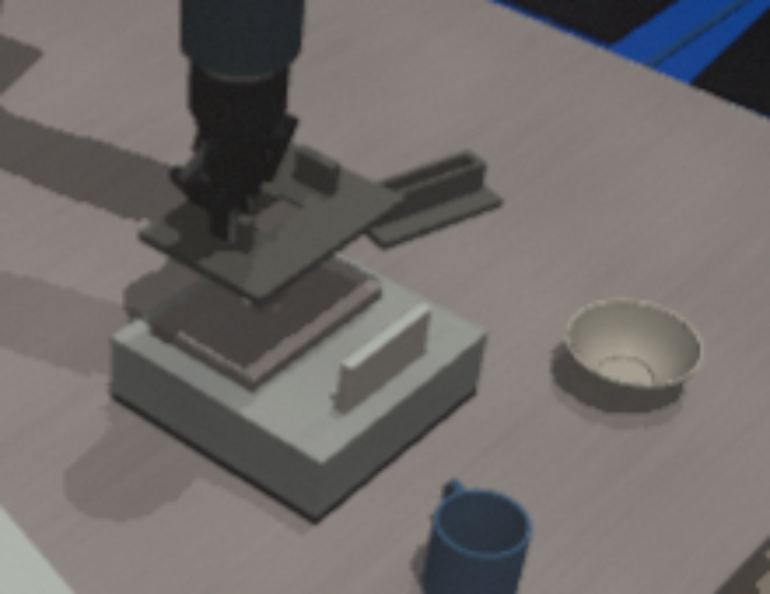

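Run:
```python
from h import *
for n in('w18','w20'):
    z=np.load(n+'.npz');X=cloud('wrist',z['d'],z)
    Q=np.vstack([X[150:220,225:260].reshape(-1,3),X[150:190,270:500].reshape(-1,3),X[290:330,370:455].reshape(-1,3)])
    Q=Q[np.isfinite(Q).all(1)&(Q[:,2]>.05)];A=np.c_[Q[:,:2]-[.517,.028],np.ones(len(Q))]
    s=np.linalg.lstsq(A,Q[:,2],rcond=None)[0];print(n,len(Q),'slopes deg',np.degrees(s[:2]).round(2),'z top',s[2].round(4))
z=np.load('w20.npz');X=cloud('scene',imaging.camera('scene')[1])
m=(abs(X[...,0]-.5165)<.055)&(abs(X[...,1]-.028)<.085)&(X[...,2]>.085)&(X[...,2]<.11)
print('inner flange z (exp .096)',m.sum(),np.percentile(X[m][:,2],[10,50,90]).round(4))
Q=X[m];Q=Q[abs(Q[:,2]-.096)<.008];A=np.c_[Q[:,:2]-[.5165,.028],np.ones(len(Q))];s=np.linalg.lstsq(A,Q[:,2],rcond=None)[0];print(np.degrees(s[:2]),s[2])
print(bot.read_state()['clock'],bot.read_state()['joint_vel'].round(3),bot.read_state()['ee_pos'])
```

```text
w18 15050 slopes deg [11.74 -3.48] z top 0.1133
w20 15050 slopes deg [ 5.95 -3.63] z top 0.2069
inner flange z (exp .096) 1023 [0.0947 0.0977 0.1007]
[-0.1267433  -0.01332224] 0.0976685487989376
26.95 [-0.    -0.003  0.002  0.001 -0.002  0.001] [ 0.5163373  -0.02678185  0.20866627]
```

Run:
```python
from h import *
for n,e in(('w18',.100),('w20',.199)):
    z=np.load(n+'.npz');X=cloud('wrist',z['d'],z)
    m=(abs(X[...,2]-e)<.012);m[:, :]&=(z['d']>0);m[340:]=0
    Q=X[m]
    for _ in range(6):
        A=np.c_[Q[:,:2]-[.517,.028],np.ones(len(Q))];s=np.linalg.lstsq(A,Q[:,2],rcond=None)[0];r=abs(Q[:,2]-A@s);Q=Q[r<max(.0025,2*np.median(r))]
    print(n,len(Q),'slopes deg',np.degrees(s[:2]).round(2),'z top',s[2].round(4),np.median(r))
```

```text
w18 44370 slopes deg [ 0.09 -0.06] z top 0.0996 0.00040599668014897755
w20 46227 slopes deg [-0.04 -0.15] z top 0.1986 0.00040596052737962296
```

The cover is level to within 0.2° and 99 mm up. The inner lid is level at its seated height and the arm is still, so I'm handing the job in.

Run:
```python
from workcell import bot
print(bot.close_job())
```

```text
the job is handed in; nothing more can be done
None
```

The whole job was done in the order asked and handed in at about 27 s, with the arm still holding the outer cover in the air.

- **Cold plate:** I slid it into the slot, where it bottomed at the expected height, then released it. The pictures show it standing upright in the slot.
- **Nested lids:** I carried both as one set by the inner lid's grip and lowered them onto the pan. They made contact exactly at the expected seated height (tool tip at 108 mm), and I let go.
- **Outer cover:** I gripped it by its −y handle, centred to within about 0.3 mm, and lifted it straight up.

**Last checks:**
- **Cover:** depth images put its top face at 199 mm, up from 100 mm, so it rose 99 mm. It was tilted less than 0.2°.
- **Inner lid:** it read level to about 0.1° at 97.7 mm, against 96 mm expected, which is within the camera's calibration error.
- **Forces:** the highest wrist force I read was about 7 N.
- **Bystanders:** I did not touch the bowl, mug, spoon or yellow look-alike. They looked unmoved in the pictures, but I did not measure them.

**Disagreements:**
- My first levelness fit gave slopes of 4–12°, even for the cover before it was lifted. It had included points that were not on the cover, and refitting without those outliers gave the figures above.
- The top and wrist cameras differed by about 4–5 mm in y. I placed everything from wrist-camera measurements, and both fits went in cleanly.

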